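# Seat and clamp the splitter blade to torque

### The job

Set up the bench leather splitter for work: draw the blade carrier by its red knob back towards the robot until it sits hard against both brass backing screws, then tighten the clamp bolt with the torque wrench that is already on it, turning the handle clockwise until the wrench gives at its set torque. Stop at the click without driving the handle on to the end of its free travel, ease off, let go with the blade still home and the bolt left tight, and do not disturb the shoe, tin, hammer or glue bottle.

Things in the scene. Friction and masses are not known exactly. Their poses are not given: they have to be found in the camera images.
- splitter: Green cast leather splitter fixed to the bench, foot 200 (x) by 370 mm (y). Origin: centre of its underside; x points away from the operator, z up. Steel bed top 85 mm up. Feed roller at x = 64 mm. All parts are lower than 98 mm, except clamp bar, knob, wrench and a ball-ended lever at the far right corner (x 64 to 120, y -187, up to 143 mm high).
- backing (a point): Middle of the green backing bar on the operator's side of the bed: 12 mm thick, 300 mm long along the splitter's y, its top 98 mm above the bench. Two brass backing screws pass through it 85 mm to either side of this point; their tips, 20 mm further along the splitter's +x, are the stops of the blade carrier.
- blade (a joint): Position of the blade carrier (aluminium plate 6 mm thick, 270 mm wide, steel blade on its far edge) along the splitter's x axis, m: 0 = home, back edge hard against both backing screws; positive = away from them (at most 0.024). It slides against about 4 N of friction and stays where it is left.
- blade_knob (a point): Point on the axis of the red upright knob at the left end of the blade carrier, 115 mm above the bench, 105 mm left of the bolt axis. Knob 22 mm in diameter, red from 16 mm below to 14 mm above this point; moves with the carrier. The clamp bar (30 by 100 mm, top 103 mm up, across the blade under the wrench head) ends 44 mm to its right.
- clamp_bolt (a joint): Turn of the clamp bolt, rad, growing clockwise from above (tightening). It is already nipped up, more or less; the value at which it is tight is not marked and must be felt. It takes about 2 N m to turn, some 1 N m more per rad, and stays where left, but more than about 6 N backwards at the grip slackens it.
- wrench_axis (a point): Centre of the wrench's round ratchet head (33 mm diameter, 20 mm thick, a 6 mm thumb lever on top), on the vertical axis of the clamp bolt, 142 mm above the bench. The wrench is fitted on the bolt by a socket, stays on it and turns with it (used here without ratcheting); head and handle turn in the level plane at this height.
- grip (a point): Middle of the wrench's black handle grip: a level bar 24 mm in diameter, 104 mm long, on a 13 mm steel tube; 190 mm from the bolt axis, 142 mm above the bench. The point's x axis lies along the handle, from grip to bolt; z up. Nothing stands higher than 98 mm under its swing.
- click (a joint): Bend of the wrench's breakaway joint, rad; its vertical hinge is 12 mm from the bolt axis. 0 = straight, held by a preloaded spring. At about 2.75 N m (some 13 to 15 N at mid-grip) it gives: the handle swings on clockwise up to 0.2 rad, not turning the bolt, while the resistance falls (by half at 0.12 rad); at 0.2 it comes up solid. Eased back or let go, it springs straight.
- shoe: Black leather shoe on a wooden last, 270 by 90 mm, 114 mm high, standing on the bench to the left. Origin: centre of its sole on the bench; x towards the toe.
- tin: Round red tack tin with a metal lid, 79 mm in diameter, 40 mm high, on the bench to the right. Origin: centre of its underside.
- hammer: Hammer with a wooden handle lying on the bench to the right, about 300 mm long. Origin near its middle, at bench height.
- glue: Yellow glue bottle, 60 mm in diameter, 130 mm high, standing on the bench to the left. Origin: centre of its underside.

How it is judged:
By the outcome, as a careful person would: the job done as asked, in the order asked, and still so for the second after the job is handed in, with the robot touching nothing.
It also fails if it takes over 64 s, if anything falls off the work surface, if the arm or the gripper's body presses on something with over 40 N, if the wrist force passes 120 N, or if a joint passes its speed limit or range.

### The arm

A 6-joint arm with a two-finger parallel gripper is mounted at the origin on the work surface. World frame = base frame: x ahead of the robot, y to its left, z up, the work surface at z = 0. Lengths are in mm, angles in rad, forces in N, time in s.
With the tool pointing down it reaches from about 400 to 925 mm from the base axis. Payload 12.5 kg.
Tool frame: the origin (TCP) lies midway between the tips of the shut fingers; the grasp point (between the pads) lies 19 mm behind it (env.grip_depth is the distance from the TCP to the grasp point, in mm); z points along the fingers, y is the line along which they close (so a half turn about z gives the same grasp; the last joint's range is limited). The gripper opens to 95 mm and grips with 3 to 60 N. Pads are 20 mm wide; open, the fingers measure 119 mm over their backs; the gripper's body (75 mm by 180 mm) begins 59 mm behind the grasp point.
Start: joints at [1.091, 0.491, 1.559, -0, 1.092, -0.106], TCP at [228.207, 581.866, 214.661] pointing down, gripper open.
Joint ranges: [-3.1, 3.1], [-0.84, 2.19], [0.05, 2.79], [-1.13, 4.28], [0.06, 2.93], [-2.69, 2.69]. Speed limits (rad/s): [2.22, 2.22, 2.79, 3.14, 3.14, 3.14].

### API

Orientations are given as [roll, pitch, yaw] about the fixed x, y, z axes, in that order (R = Rz(yaw) Ry(pitch) Rx(roll)).
In Python, from cell import monitor, viewer, order, env gives the robot as it stands.
- The arm moves only by the tool move_arm, never from a script. Its argument "moves" is one flat list of numbers, 4 for each row, row after row: the shift along the tool's x, y, z normalised to -1 to 1, where 1 is 0.15 m, then the turn about the tool's z normalised to -1 to 1, where 1 is pi/2 rad. A call has 1 to 10 rows; each row shifts and turns the commanded pose from where the row before left it, along the tool's axes as they then stand; what a row does not reach is not made up. A row lasts 1/8 s, in which the tool goes at most 62.5 mm and 10.7 degrees, less where a joint would pass 70% of its speed; a pose out of reach is approached as far as the arm can. A call with a number of a shift or a turn outside -1 to 1 is refused whole. A call with a gripper value outside its range is refused whole. "claw" is the finger opening in mm, from 0 to 95.1, set as the call begins (left out, the last holds). The fingers move at their own pace and stop on an object; the grip force is fixed at half the most. Time passes only in rows, so rows that do not move let the fingers close. It gives the time, the measured TCP pose, the force, the opening and the grip force at its end, in the units of the state.
- monitor.state(): the state, without advancing time (a new reading comes with each control period).
- viewer.read_camera(name): name is "scene" or "top"; returns the picture (384x512x3 uint8, red, green, blue); there is no depth.
- viewer.camera_info(name): a dict with "K" (3x3 intrinsics, pixels), "dist_coeffs" ([k1, k2, p1, p2, k3] as OpenCV has them; the pictures are not rectified), "camera_from_world" (4x4, takes a point from world to camera coordinates). Camera axes: x right, y down, z forward; pixel columns grow to the right and rows downward; lengths in mm; the calibration is good to about 2 mm. A picture is of the moment at which its call begins. camera_info takes no time and is no camera call.
- order.job_done(): hands the job in; it is judged then, once.
The state is a dict: "t": time; "joints": joint angles; "qvel": joint speeds; "tau": joint torques, N m; "eef_pos": TCP position; "tcp_rot": TCP orientation; "ft_force": force on the tool from outside, world axes, zero at the start; "moment": the same for the moment, N m; "opening": opening from 0.0 (shut) to 1.0 (fully open); "grip_force": force on a finger pad.
Only numpy, scipy, OpenCV 4.12 (cv2) and the standard library are available. Lean on these libraries where they do the work, as an engineer would, in place of code of your own. Each camera call takes 0.05 s, during which the arm holds its last target. There are 200 camera calls.

## Working session

There is one attempt and no reset: what is moved stays moved. The work goes in short steps, Python scripts to look and compute and a tool call to move; the robot and the scene stay as the last step left them, time stands still between calls to the robot, and variables do not carry over. Pictures are saved under pics/ and viewed, at most 10 in all, crops included, and the job is handed in when it is done.

Besides the shell and the picture viewer there is one more tool, called after "Emit:" as name(argument=value, ...) on one line, values as JSON. move_arm: Moves the arm, as the interface text tells. Scaled input: -1 to 1 covers 0.15 m each way for a shift and pi/2 rad each way for a turn. Its arguments: {"type":"object","properties":{"moves":{"type":"array"},"claw":{"type":"number"}},"required":["moves"]}

```bash
mkdir -p pics
cat > h.py <<'E'
import numpy as np, cv2
from cell import monitor, viewer, order, env
def snap(n,f):
    im=np.array(viewer.read_camera(n)); cv2.imwrite('pics/'+f,im[:,:,::-1]); return im
def ray(n,uv):
    c=viewer.camera_info(n);K=np.array(c['K'],float);d=np.array(c['dist_coeffs'],float);T=np.array(c['camera_from_world'],float)
    p=cv2.undistortPoints(np.array([[uv]],float),K,d)[0,0]
    R=T[:3,:3];o=-R.T@T[:3,3];return o,R.T@np.array([p[0],p[1],1])
def onz(n,uv,z):
    o,d=ray(n,uv);return o+d*(z-o[2])/d[2]
def proj(n,P):
    c=viewer.camera_info(n);T=np.array(c['camera_from_world'],float)
    return cv2.projectPoints(np.array([P],float),cv2.Rodrigues(T[:3,:3])[0],T[:3,3],np.array(c['K'],float),np.array(c['dist_coeffs'],float))[0][0,0]
def tri(uvs):
    A=np.zeros((3,3));b=np.zeros(3)
    for n,uv in uvs:
        o,d=ray(n,uv);d/=np.linalg.norm(d);M=np.eye(3)-np.outer(d,d);A+=M;b+=M@o
    return np.linalg.solve(A,b)
E
python3 - <<'E'
from h import *
a=snap('scene','s0.png');b=snap('top','t0.png')
s=monitor.state();print(s)
for n in('scene','top'):
    c=viewer.camera_info(n);T=np.array(c['camera_from_world']);print(n,-T[:3,:3].T@T[:3,3],T[2,:3])
E
```

```text
{'t': 0.1, 'joints': array([ 1.09142092e+00,  4.91474349e-01,  1.55942591e+00, -6.42575290e-06,
        1.09172296e+00, -1.05610159e-01]), 'qvel': array([ 0.00057961, -0.002185  , -0.00160332, -0.00174596,  0.00103958,
        0.00033825]), 'tau': array([ 2.31434868e-03, -6.13621259e+01, -2.58600247e+01,  6.93808612e-02,
        4.71403543e-02, -2.40672011e-05]), 'eef_pos': array([228.07687317, 581.64058313, 214.12280175]), 'tcp_rot': array([-3.14056723e+00, -1.02967976e-04,  2.76783032e+00]), 'ft_force': array([ 0.12523529, -0.09517157,  0.22613103]), 'moment': array([ 0.02053399,  0.01159198, -0.01684813]), 'grip_force': 0.0, 'opening': 1.0011323322591363}
scene [1267.43521058  562.49133509  710.15139749] [-0.63621057 -0.52617354 -0.56424952]
top [ 498.02486611    6.41129935 1091.49850517] [ 0.05419072  0.01855577 -0.99835818]
```

View pics/s0.png

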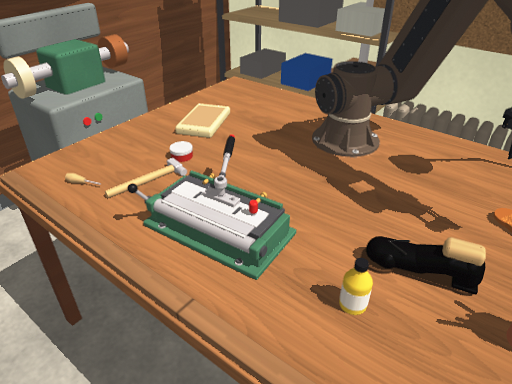

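View pics/t0.png

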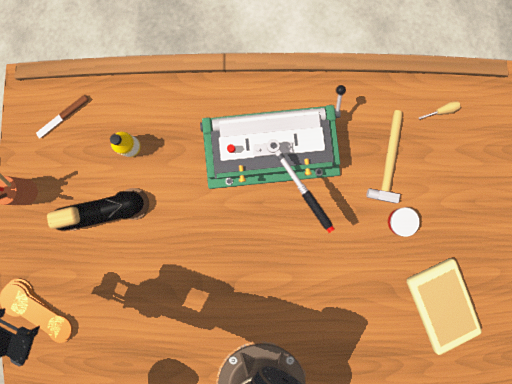

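The top view shows the knob at about (231,149), the wrench head at (274,146) and the grip running from (303,190) to (332,230). Next I'll refine these.

Run:
```python
from h import *
a=cv2.imread('pics/s0.png');b=cv2.imread('pics/t0.png')
def blobs(im,lo,hi,box):
    x0,y0,x1,y1=box;h=cv2.cvtColor(im,cv2.COLOR_BGR2HSV)[y0:y1,x0:x1]
    m=cv2.inRange(h,lo,hi);n,l,s,c=cv2.connectedComponentsWithStats(m)
    return [(s[i],c[i]+[x0,y0]) for i in range(1,n) if s[i][4]>8]
print('knob top',blobs(b,(0,150,100),(6,255,255),(220,135,245,165)))
print('knob sc',blobs(a,(0,150,80),(6,255,255),(240,190,270,220)))
print('grip end top',blobs(b,(0,150,100),(6,255,255),(315,215,345,240)))
print('grip end sc',blobs(a,(0,150,80),(6,255,255),(220,125,245,150)))
print('blk top',blobs(b,(0,0,0),(180,120,45),(295,180,340,240)))
print('blk sc',blobs(a,(0,0,0),(180,120,60),(220,130,240,165)))
print('foot', blobs(b,(60,80,30),(85,255,255),(195,95,350,195)))
cv2.imwrite('pics/c1.png',np.hstack([cv2.resize(b[100:235,200:345],None,fx=3,fy=3,interpolation=2)[:400],cv2.resize(a[130:230,170:290],None,fx=3,fy=3,interpolation=2)[:300].repeat(1,0) if 0 else cv2.copyMakeBorder(cv2.resize(a[130:230,170:285],None,fx=3,fy=3,interpolation=2),0,100,0,0,0)]))
```

```text
knob top [(array([ 7, 10,  8,  7, 46], dtype=int32), array([230.63043478, 148.10869565]))]
knob sc [(array([  9,  10,   9,  14, 100], dtype=int32), array([253.16, 206.09]))]
grip end top [(array([11, 11,  8,  7, 29], dtype=int32), array([329.86206897, 228.93103448]))]
grip end sc [(array([10,  9,  5,  4,  9], dtype=int32), array([232.22222222, 135.22222222]))]
blk top [(array([13, 11, 24, 35, 50], dtype=int32), array([320.44, 209.22]))]
blk sc [(array([  4,   7,  11,  18, 120], dtype=int32), array([229.475     , 144.96666667]))]
foot [(array([ 96,  11,  49,  73, 822], dtype=int32), array([323.91484185, 152.61922141])), (array([   7,   23,   90,   70, 1358], dtype=int32), array([236.44108984, 167.00589102]))]
```

View pics/c1.png

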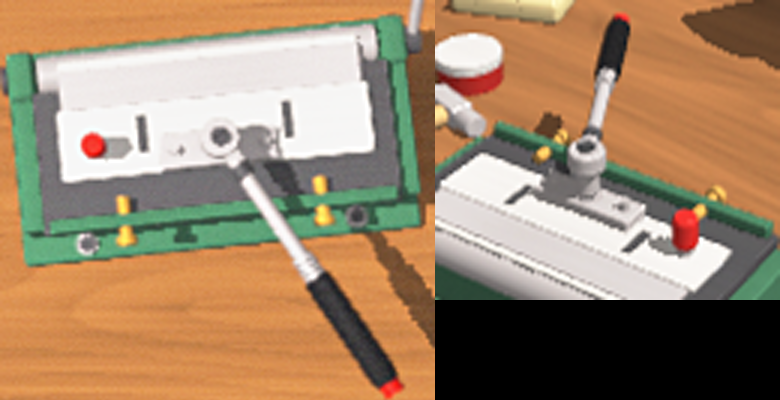

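Run:
```python
from h import *
np.set_printoptions(precision=1,suppress=True)
k=tri([('top',(231,148.2)),('scene',(253.2,206.1))]);print('knob tri',k,'top@129',onz('top',(230.6,148.1),127),'sc@114',onz('scene',(253.2,206.1),114))
h=onz('top',(273.7,146),152);print('head',h,onz('scene',(221,182.7),148))
g0=onz('top',(304.5,193.5),142);g1=onz('top',(331,228),142);print('grip',g0,g1)
print('tri end',tri([('top',(330.5,229)),('scene',(232.2,135.2))]))
L=onz('top',(215,174),98);Rr=onz('top',(332.3,163.3),98);v=L-Rr;print('bar',L,Rr,np.linalg.norm(v),'yaw',np.degrees(np.arctan2(v[1],v[0])-np.pi/2))
v=onz('top',(230.6,148.1),127)-h;print(np.linalg.norm(v[:2]),np.degrees(np.arctan2(v[1],v[0])-np.pi/2))
u=g1-h;print(np.linalg.norm((g0-h)[:2]),np.linalg.norm(u[:2]),np.degrees(np.arctan2(u[1],u[0])),np.degrees(np.arctan2((g1-g0)[1],(g1-g0)[0])))
for p in ((125,205),(321,183)): print('tip?',onz('top',(200+p[0]/3,100+p[1]/3),93))
print('lever',onz('top',(341,90),135))
```

```text
knob tri [651.4  75.8 113.5] top@129 [649.7  75.7 127. ] sc@114 [651.8  76.4 114. ]
head [650.2 -31.  152. ] [660.6 -19.5 148. ]
grip [ 534.7 -105.7  142. ] [ 450.3 -169.8  142. ]
tri end [ 447.7 -166.6  148.7]
bar [587.5 117.9  98. ] [ 613.7 -183.5   98. ] 302.5565251483159 yaw 4.972415264699071
106.700408991366 0.30240412222107904
137.5480417011151 243.36092015064236 -145.22803475228952 -142.79484963821616
tip? [602.2  49.6  93. ]
tip? [ 620.4 -118.9   93. ]
lever [ 795.8 -203.1  135. ]
```

Emit:
move_arm(moves=[0, 0, 0, 0.101, 0, 0, 0, 0.101, 0, 0, 0, 0.101, 0, 0, 0, 0.101, 0, 0, 0, 0.101, 0, 0, 0, 0.101, 0, 0, 0, 0.101], claw=50)

```text
t: 0.98
eef_pos: [228.2, 581.7, 214.3]
tcp_rot: [-3.141, 0.001, 1.652]
ft_force: [-0.3, 0.2, -0.0]
opening: 0.524
grip_force: 0.0
```

Emit:
move_arm(moves=[-0.3, 0.21, 0, 0, -0.3, 0.21, 0, 0, -0.3, 0.21, 0, 0, -0.3, 0.21, 0, 0, -0.3, 0.21, 0, 0, -0.3, 0.21, 0, 0, -0.3, 0.21, 0, 0, -0.3, 0.21, 0, 0, -0.3, 0.21, 0, 0, -0.3, 0.21, 0, 0])

```text
t: 2.22
eef_pos: [581.8, 159.2, 214.4]
tcp_rot: [-3.141, -0.0, 1.657]
ft_force: [0.1, 1.1, -0.4]
opening: 0.525
grip_force: 0.0
```

Emit:
move_arm(moves=[-0.298, 0.207, 0, 0, -0.298, 0.207, 0, 0, 0, 0, 0.25, 0, 0, 0, 0, 0])

```text
t: 2.72
eef_pos: [649.2, 76.5, 174.4]
tcp_rot: [-3.136, -0.001, 1.656]
ft_force: [-0.4, -0.4, 0.1]
opening: 0.528
grip_force: 0.0
```

Run:
```python
from h import *
a=snap('scene','s1.png');b=snap('top','t1.png')
cv2.imwrite('pics/c2.png',np.hstack([cv2.resize(a[120:250,160:310],None,fx=2.6,fy=2.6),cv2.resize(b[60:190,180:330],None,fx=2.6,fy=2.6)]))
```

```text
(no output)
```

View pics/c2.png

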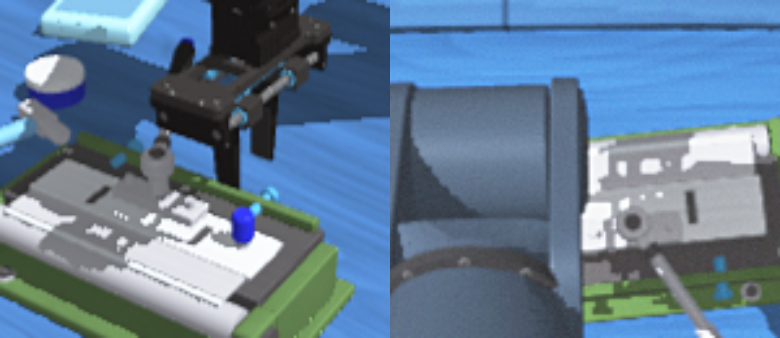

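The scene crop (colours swapped) shows the open fingers above the blue-looking knob, clear of the wrench head. Next I'll go down around it.

Emit:
move_arm(moves=[0, 0.01, 0.16, 0, 0, 0, 0.16, 0, 0, 0, 0.12, 0, 0, 0, 0.03, 0, 0, 0, 0, 0])

```text
t: 3.45
eef_pos: [652.2, 77.4, 107.3]
tcp_rot: [3.141, -0.0, 1.658]
ft_force: [-1.2, -0.1, -0.6]
opening: 0.526
grip_force: 0.0
```

Emit:
move_arm(moves=[0, 0, 0, 0, 0, 0, 0, 0, 0, 0, 0, 0, 0, 0, 0, 0, 0, 0, 0, 0], claw=10)

```text
t: 4.08
eef_pos: [652.4, 77.2, 106.9]
tcp_rot: [3.14, -0.0, 1.657]
ft_force: [1.5, 0.2, 1.7]
opening: 0.219
grip_force: 30.0
```

Emit:
move_arm(moves=[0, -0.015, 0, 0, 0, -0.015, 0, 0, 0, 0, 0, 0])

```text
t: 4.45
eef_pos: [647.5, 76.7, 106.9]
tcp_rot: [3.141, 0.0, 1.657]
ft_force: [2.3, -0.3, 3.6]
opening: 0.219
grip_force: 30.0
```

Emit:
move_arm(moves=[0, -0.013, 0, 0, 0, -0.013, 0, 0, 0, 0, 0, 0])

```text
t: 4.82
eef_pos: [643.5, 76.3, 106.9]
tcp_rot: [3.141, 0.0, 1.657]
ft_force: [2.8, -1.9, 5.6]
opening: 0.218
grip_force: 30.0
```

Emit:
move_arm(moves=[0, -0.013, 0, 0, 0, -0.013, 0, 0, 0, 0, 0, 0])

```text
t: 5.2
eef_pos: [639.6, 75.9, 106.9]
tcp_rot: [3.141, 0.0, 1.657]
ft_force: [3.4, -2.8, 5.9]
opening: 0.22
grip_force: 30.0
```

Emit:
move_arm(moves=[0, -0.013, 0, 0, 0, 0, 0, 0])

```text
t: 5.45
eef_pos: [637.7, 75.8, 106.9]
tcp_rot: [3.141, 0.0, 1.657]
ft_force: [3.4, -1.3, 6.0]
opening: 0.222
grip_force: 30.0
```

Emit:
move_arm(moves=[0, -0.013, 0, 0, 0, 0, 0, 0])

```text
t: 5.7
eef_pos: [635.7, 75.6, 106.9]
tcp_rot: [3.141, 0.0, 1.657]
ft_force: [3.2, -2.7, 6.6]
opening: 0.219
grip_force: 30.0
```

Emit:
move_arm(moves=[0, -0.013, 0, 0, 0, 0, 0, 0])

```text
t: 5.95
eef_pos: [633.9, 75.4, 106.9]
tcp_rot: [3.141, 0.0, 1.657]
ft_force: [3.4, -3.2, 5.8]
opening: 0.223
grip_force: 30.0
```

Emit:
move_arm(moves=[0, -0.013, 0, 0, 0, 0, 0, 0])

```text
t: 6.2
eef_pos: [633.9, 75.4, 106.9]
tcp_rot: [3.137, 0.0, 1.657]
ft_force: [13.3, -0.6, -0.5]
opening: 0.218
grip_force: 30.0
```

Emit:
move_arm(moves=[0, -0.01, 0, 0, 0, 0, 0, 0])

```text
t: 6.45
eef_pos: [633.8, 75.3, 107.0]
tcp_rot: [3.133, 0.0, 1.657]
ft_force: [21.3, 0.5, -4.2]
opening: 0.223
grip_force: 30.0
```

Hard stop: the force rose from 4 N to 21 N without the knob moving. I'll release and lift.

Emit:
move_arm(moves=[0, 0, 0, 0, 0, 0, 0, 0, 0, 0, 0, 0, 0, 0, 0, 0], claw=50)

```text
t: 6.95
eef_pos: [629.9, 75.4, 106.3]
tcp_rot: [-3.14, -0.0, 1.657]
ft_force: [0.1, 0.5, 0.1]
opening: 0.515
grip_force: 0.0
```

Emit:
move_arm(moves=[0, 0, -0.12, 0, 0, 0, -0.24, 0, 0, 0, -0.36, 0, 0, 0, 0, 0])

```text
t: 7.45
eef_pos: [631.9, 75.4, 220.1]
tcp_rot: [3.133, 0.0, 1.657]
ft_force: [0.6, 0.2, -0.3]
opening: 0.527
grip_force: 0.0
```

Run:
```python
from h import *
a=snap('scene','s2.png')
h=cv2.cvtColor(a,cv2.COLOR_RGB2HSV)[190:225,235:275];m=cv2.inRange(h,(0,150,80),(6,255,255))
n,l,s,c=cv2.connectedComponentsWithStats(m)
for i in range(1,n):
  if s[i][4]>20: print(c[i]+[235,190],s[i],onz('scene',c[i]+[235,190],114))
print(monitor.state()['eef_pos'])
```

```text
[257.28571429 201.94897959] [18  6  9 13 98] [632.20218197  73.84687897 114.        ]
[630.92952197  75.35318689 217.46881698]
```

Emit:
move_arm(moves=[0, 0, 0, -0.111, 0, 0, 0, -0.111, 0, 0, 0, -0.111, -0.184, -0.313, 0, 0, -0.184, -0.313, 0, 0, -0.184, -0.313, 0, 0, -0.184, -0.313, 0, 0, -0.184, -0.313, 0, 0, 0, 0, 0, 0], claw=0)

```text
t: 8.62
eef_pos: [515.3, -174.7, 214.1]
tcp_rot: [-3.141, -0.001, 2.176]
ft_force: [0.0, 0.0, 0.7]
opening: 0.007
grip_force: 0.0
```

Emit:
move_arm(moves=[0, 0, 0.22, 0, 0, 0, 0.22, 0, 0, 0, 0.21, 0, 0, 0, 0, 0])

```text
t: 9.12
eef_pos: [516.1, -170.9, 115.2]
tcp_rot: [-3.139, -0.004, 2.181]
ft_force: [-0.4, -0.6, -0.6]
opening: 0.007
grip_force: 0.0
```

Run:
```python
from h import *
a=snap('scene','s3.png')[:,:,::-1];b=snap('top','t3.png')[:,:,::-1]
cv2.imwrite('pics/c3.png',np.hstack([cv2.resize(a[90:220,160:310],None,fx=2.6,fy=2.6),cv2.resize(b[120:250,230:380],None,fx=2.6,fy=2.6)]))
```

```text
(no output)
```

View pics/c3.png

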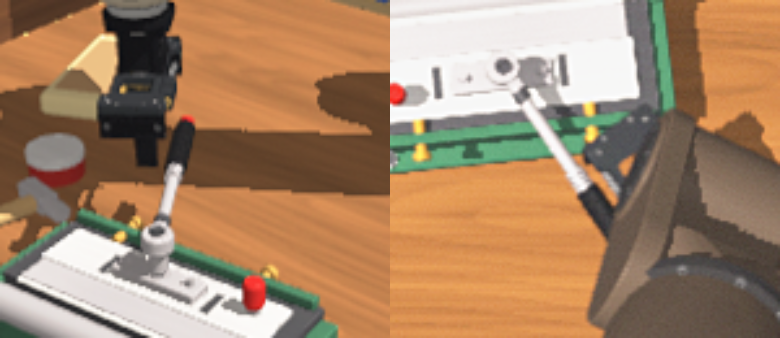

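The picture shows the shut fingers standing to the right of the grip and the handle clear. Next I'll move in to contact.

Emit:
move_arm(moves=[0.04, 0, 0, 0, 0.04, 0, 0, 0, 0, 0, 0, 0])

```text
t: 9.6
eef_pos: [510.0, -162.0, 117.7]
tcp_rot: [3.141, 0.001, 2.181]
ft_force: [0.5, -0.2, -0.7]
opening: 0.001
grip_force: 0.0
```

Emit:
move_arm(moves=[0.027, 0, 0, 0, 0, 0, 0, 0])

```text
t: 9.85
eef_pos: [507.6, -158.9, 117.2]
tcp_rot: [3.142, -0.0, 2.18]
ft_force: [0.1, -1.2, 0.3]
opening: 0.005
grip_force: 0.0
```

Emit:
move_arm(moves=[0.02, 0, 0, 0, 0, 0, 0, 0])

```text
t: 10.1
eef_pos: [506.6, -157.2, 117.4]
tcp_rot: [3.141, 0.002, 2.18]
ft_force: [1.3, -4.7, -0.6]
opening: 0.005
grip_force: 2.3
```

Emit:
move_arm(moves=[0.02, 0, 0, 0.01, 0, 0, 0, 0])

```text
t: 10.35
eef_pos: [505.3, -155.7, 117.6]
tcp_rot: [3.141, 0.004, 2.165]
ft_force: [1.5, -11.0, 0.4]
opening: 0.006
grip_force: 4.9
```

Emit:
move_arm(moves=[0.02, 0, 0, 0.01, 0, 0, 0, 0])

```text
t: 10.6
eef_pos: [503.4, -153.4, 117.5]
tcp_rot: [3.141, 0.004, 2.149]
ft_force: [0.6, -12.3, 0.2]
opening: 0.003
grip_force: 5.3
```

Emit:
move_arm(moves=[0.02, 0, 0, 0.01, 0, 0, 0, 0])

```text
t: 10.85
eef_pos: [501.5, -150.9, 117.5]
tcp_rot: [-3.142, 0.003, 2.134]
ft_force: [-0.8, -14.0, 0.8]
opening: 0.003
grip_force: 5.4
```

Emit:
move_arm(moves=[0.02, 0, 0, 0.01, 0.02, 0, 0, 0.01, 0, 0, 0, 0])

```text
t: 11.22
eef_pos: [498.3, -145.8, 117.5]
tcp_rot: [-3.142, 0.003, 2.102]
ft_force: [-1.3, -12.6, 0.6]
opening: 0.003
grip_force: 5.4
```

Emit:
move_arm(moves=[0.02, 0, 0, 0.01, 0.02, 0, 0, 0.01, 0, 0, 0, 0])

```text
t: 11.6
eef_pos: [495.2, -140.5, 117.4]
tcp_rot: [-3.141, 0.003, 2.071]
ft_force: [-2.0, -13.8, 0.7]
opening: 0.001
grip_force: 5.5
```

Emit:
move_arm(moves=[0.02, 0, 0, 0.01, 0.02, 0, 0, 0.01, 0, 0, 0, 0])

```text
t: 11.98
eef_pos: [492.3, -135.2, 117.4]
tcp_rot: [-3.141, 0.003, 2.039]
ft_force: [-2.9, -13.2, -0.3]
opening: 0.005
grip_force: 5.6
```

Emit:
move_arm(moves=[0.02, 0, 0, 0.01, 0.02, 0, 0, 0.01, 0.02, 0, 0, 0.01])

```text
t: 12.35
eef_pos: [488.2, -127.2, 117.3]
tcp_rot: [-3.141, 0.003, 1.992]
ft_force: [-2.6, -16.3, 1.0]
opening: 0.005
grip_force: 6.4
```

Emit:
move_arm(moves=[0.02, 0, 0, 0.01, 0.02, 0, 0, 0.01, 0.02, 0, 0, 0.01])

```text
t: 12.72
eef_pos: [484.4, -118.8, 117.3]
tcp_rot: [-3.141, 0.002, 1.945]
ft_force: [-4.3, -15.3, 0.2]
opening: 0.004
grip_force: 6.5
```

Emit:
move_arm(moves=[0.02, 0, 0, 0.01, 0.02, 0, 0, 0.01, 0.02, 0, 0, 0.01])

```text
t: 13.1
eef_pos: [481.1, -110.3, 117.2]
tcp_rot: [-3.14, 0.002, 1.898]
ft_force: [-5.4, -15.5, -0.4]
opening: 0.003
grip_force: 6.7
```

Emit:
move_arm(moves=[0.02, 0, 0, 0.01, 0.02, 0, 0, 0.01])

```text
t: 13.35
eef_pos: [479.0, -104.6, 117.1]
tcp_rot: [-3.14, 0.002, 1.866]
ft_force: [-5.7, -16.1, 0.6]
opening: 0.005
grip_force: 6.8
```

Emit:
move_arm(moves=[0.02, 0, 0, 0.01, 0.02, 0, 0, 0.01])

```text
t: 13.6
eef_pos: [477.1, -98.8, 117.1]
tcp_rot: [-3.14, 0.002, 1.835]
ft_force: [-6.2, -15.7, -0.2]
opening: 0.004
grip_force: 6.9
```

Emit:
move_arm(moves=[0.02, 0, 0, 0.01, 0.02, 0, 0, 0.01])

```text
t: 13.85
eef_pos: [475.5, -92.9, 117.0]
tcp_rot: [-3.14, 0.002, 1.804]
ft_force: [-7.2, -16.4, 0.5]
opening: 0.006
grip_force: 7.0
```

Emit:
move_arm(moves=[0.02, 0, 0, 0.009, 0.02, 0, 0, 0.009])

```text
t: 14.1
eef_pos: [474.0, -87.0, 117.0]
tcp_rot: [-3.139, 0.001, 1.775]
ft_force: [-8.3, -15.9, 0.2]
opening: 0.005
grip_force: 7.2
```

Emit:
move_arm(moves=[0.02, 0, 0, 0.009, 0.02, 0, 0, 0.009])

```text
t: 14.35
eef_pos: [472.6, -81.1, 116.9]
tcp_rot: [-3.139, 0.001, 1.747]
ft_force: [-8.9, -15.6, 1.6]
opening: 0.005
grip_force: 7.3
```

Emit:
move_arm(moves=[0.02, 0, 0, 0.009, 0.01, 0, 0, 0.005])

```text
t: 14.6
eef_pos: [471.6, -76.5, 116.9]
tcp_rot: [-3.138, 0.001, 1.725]
ft_force: [-8.9, -16.3, 1.6]
opening: 0.004
grip_force: 7.3
```

Emit:
move_arm(moves=[0.027, 0, 0, 0.011])

```text
t: 14.72
eef_pos: [471.0, -72.6, 116.8]
tcp_rot: [-3.138, 0.001, 1.708]
ft_force: [-8.9, -16.1, 0.6]
opening: 0.005
grip_force: 7.5
```

Emit:
move_arm(moves=[0.027, 0, 0, 0.011])

```text
t: 14.85
eef_pos: [470.2, -68.5, 116.8]
tcp_rot: [-3.138, 0.001, 1.691]
ft_force: [-9.3, -16.3, 1.3]
opening: 0.007
grip_force: 7.5
```

Emit:
move_arm(moves=[0.027, 0, 0, 0.011])

```text
t: 14.98
eef_pos: [469.6, -64.4, 116.8]
tcp_rot: [-3.138, 0.001, 1.673]
ft_force: [-9.5, -16.8, 0.6]
opening: 0.003
grip_force: 7.7
```

Emit:
move_arm(moves=[0.02, 0, 0, 0.009])

```text
t: 15.1
eef_pos: [469.1, -61.3, 116.7]
tcp_rot: [-3.137, 0.001, 1.659]
ft_force: [-11.5, -15.8, 0.7]
opening: 0.005
grip_force: 7.7
```

Emit:
move_arm(moves=[0.02, 0, 0, 0.009])

```text
t: 15.22
eef_pos: [468.8, -58.4, 116.7]
tcp_rot: [-3.137, 0.001, 1.645]
ft_force: [-11.4, -16.0, 1.6]
opening: 0.004
grip_force: 7.8
```

Emit:
move_arm(moves=[0.02, 0, 0, 0.009])

```text
t: 15.35
eef_pos: [468.5, -55.4, 116.7]
tcp_rot: [-3.137, 0.001, 1.631]
ft_force: [-12.1, -16.2, 0.8]
opening: 0.007
grip_force: 7.8
```

Emit:
move_arm(moves=[0.02, -0.004, 0, 0.009])

```text
t: 15.48
eef_pos: [468.0, -52.5, 116.7]
tcp_rot: [-3.137, 0.001, 1.617]
ft_force: [-8.5, -15.9, 0.3]
opening: 0.002
grip_force: 7.8
```

Emit:
move_arm(moves=[0.02, -0.004, 0, 0.009])

```text
t: 15.6
eef_pos: [467.6, -49.6, 116.8]
tcp_rot: [-3.138, 0.001, 1.602]
ft_force: [-7.9, -15.1, 0.1]
opening: 0.005
grip_force: 7.8
```

Emit:
move_arm(moves=[0.02, -0.004, 0, 0.009])

```text
t: 15.72
eef_pos: [467.2, -46.6, 116.9]
tcp_rot: [-3.139, 0.002, 1.588]
ft_force: [-6.3, -15.4, 1.3]
opening: 0.004
grip_force: 7.7
```

Emit:
move_arm(moves=[0.02, -0.002, 0, 0.009])

```text
t: 15.85
eef_pos: [467.0, -43.6, 117.0]
tcp_rot: [-3.139, 0.002, 1.574]
ft_force: [-6.1, -15.6, 0.7]
opening: 0.009
grip_force: 7.8
```

Emit:
move_arm(moves=[0.02, -0.002, 0, 0.009])

```text
t: 15.98
eef_pos: [466.7, -40.6, 116.9]
tcp_rot: [-3.139, 0.002, 1.56]
ft_force: [-4.7, -16.2, 0.7]
opening: 0.002
grip_force: 7.8
```

Emit:
move_arm(moves=[0.02, -0.001, 0, 0.01])

```text
t: 16.1
eef_pos: [466.6, -37.6, 116.9]
tcp_rot: [-3.14, 0.002, 1.544]
ft_force: [-5.7, -14.6, 0.7]
opening: 0.007
grip_force: 7.9
```

Emit:
move_arm(moves=[0.02, -0.001, 0, 0.01])

```text
t: 16.23
eef_pos: [466.5, -34.6, 116.9]
tcp_rot: [-3.139, 0.002, 1.529]
ft_force: [-6.4, -15.9, -0.2]
opening: 0.007
grip_force: 7.9
```

Emit:
move_arm(moves=[0.02, -0.001, 0, 0.01])

```text
t: 16.35
eef_pos: [466.4, -31.6, 116.9]
tcp_rot: [-3.139, 0.002, 1.513]
ft_force: [-7.0, -16.0, 0.2]
opening: 0.006
grip_force: 7.9
```

Emit:
move_arm(moves=[0.02, -0.001, 0, 0.01])

```text
t: 16.48
eef_pos: [466.4, -28.5, 116.9]
tcp_rot: [-3.139, 0.002, 1.497]
ft_force: [-6.3, -14.0, 0.4]
opening: 0.005
grip_force: 7.5
```

Emit:
move_arm(moves=[0.02, -0.001, 0, 0.01])

```text
t: 16.6
eef_pos: [466.4, -25.4, 116.9]
tcp_rot: [-3.139, 0.002, 1.481]
ft_force: [-6.7, -13.4, 0.4]
opening: 0.006
grip_force: 6.9
```

Emit:
move_arm(moves=[0.02, -0.001, 0, 0.01])

```text
t: 16.73
eef_pos: [466.5, -22.3, 116.8]
tcp_rot: [-3.139, 0.001, 1.466]
ft_force: [-6.4, -13.0, -0.4]
opening: 0.005
grip_force: 6.3
```

The resistance is falling with the travel: grip reading 7.9, then 7.5, 6.9 and 6.3. That is the breakaway. I'll make one small confirming step, then ease off.

Emit:
move_arm(moves=[0.02, -0.001, 0, 0.01])

```text
t: 16.85
eef_pos: [466.6, -19.2, 116.8]
tcp_rot: [-3.139, 0.001, 1.45]
ft_force: [-6.5, -10.2, 0.3]
opening: 0.006
grip_force: 5.6
```

Emit:
move_arm(moves=[-0.02, 0, 0, -0.01, -0.03, 0, 0, -0.01, -0.03, 0, 0, -0.01, -0.03, 0, 0, 0, -0.03, 0, 0, 0, -0.03, 0, 0, 0, 0, 0, 0, 0])

```text
t: 17.73
eef_pos: [465.7, -44.0, 117.1]
tcp_rot: [3.141, -0.0, 1.497]
ft_force: [-0.0, 0.7, -0.7]
opening: 0.004
grip_force: 0.0
```

Emit:
move_arm(moves=[-0.1, 0, 0, 0, -0.1, 0, 0, 0, 0, 0, -0.3, 0, 0, 0, -0.3, 0, -0.3, 0, 0, 0, -0.4, 0, 0, 0, -0.4, 0, 0, 0, 0, 0, 0, 0, 0, 0, 0, 0])

```text
t: 18.85
eef_pos: [450.7, -238.6, 206.9]
tcp_rot: [-3.141, -0.001, 1.496]
ft_force: [-0.3, 0.1, 0.2]
opening: 0.005
grip_force: 0.0
```

Run:
```python
from h import *
a=snap('scene','s4.png')[:,:,::-1];b=snap('top','t4.png')[:,:,::-1]
cv2.imwrite('pics/c4.png',np.hstack([a[60:330,90:490],b[60:330,:400]]))
h=cv2.cvtColor(a,cv2.COLOR_BGR2HSV)[190:225,235:275]
n,l,s,c=cv2.connectedComponentsWithStats(cv2.inRange(h,(0,150,80),(6,255,255)))
for i in range(1,n):
  if s[i][4]>20: print(c[i]+[235,190],onz('scene',c[i]+[235,190],114))
print(monitor.state()['eef_pos'],monitor.state()['ft_force'])
```

```text
[257.28571429 201.94897959] [632.20218197  73.84687897 114.        ]
[ 451.14233962 -237.57875579  207.10744176] [-0.71482944 -0.15383527 -0.55172629]
```

View pics/c4.png

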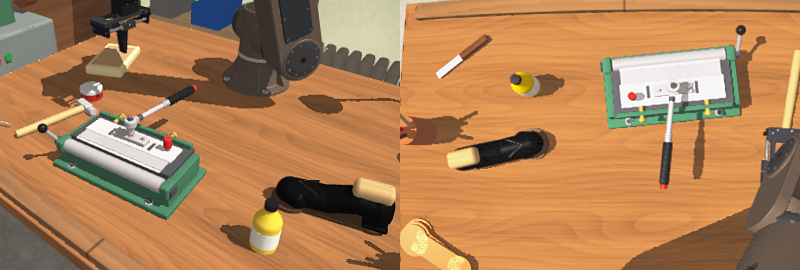

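The knob pixel has not moved since home, the wrench is straight with its handle pointing towards the robot, and the other objects are undisturbed with the arm clear. I'm handing the job in.

```bash
python3 -c "
from cell import order
print(order.job_done())"
```

```text
the job is handed in; nothing more can be done
None
```

The job is handed in: the blade carrier is home against both backing screws, the clamp bolt was tightened to the click and eased off short of the end of travel, and the arm is clear with nothing else seen to have moved; the hand-in gave no verdict.

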